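# Make up a riveting stack for the hand press

### The job

Make up the next riveting job for the hand press: on the black loading plate stack, in this order and each centred on the one below, the steel die block, the nickel terminal plate with the red dot and the brass guide collar, then stand the wooden-handled punch upright in the collar with its tip down on the terminal. The other terminal plate, with the black bar, goes on the middle of the brown tile coaster, at any time. Leave the yellow calculator where it lies.

Things in the scene. Friction and masses are not known exactly. Their poses are not given: they have to be found in the camera images.
- loading_plate: Target. Flat black steel plate, 90 x 90 x 8 mm thick, fixed to the counter. Origin: centre of its underside, on the counter; z up, so its top is 8 mm above the origin.
- coaster: Target. Brown ceramic tile coaster, 95 x 95 x 8 mm thick, fixed to the counter. Origin: centre of its underside; top 8 mm above it.
- punch_stand: Wooden block, 60 x 60 x 40 mm high, fixed to the counter, in which the punch stands at the start, in a vertical 18 mm hole 30 mm deep in the middle of its top. Origin: centre of its underside. Carry loads above the punch, whose top is 115 mm above the counter.
- die_block: Dark steel die block, square, 50 x 50 x 24 mm high, about 0.46 kg, loose, a small black dot on top; lies flat. Origin: centre of its underside; its x and y run along its edges.
- red_terminal: Nickel (pale metal) terminal plate with a red dot in the middle of its top: 46 mm (its x) x 34 mm (its y) x 6 mm thick, 80 g, loose; lies flat, dot up. Origin: centre of its underside.
- black_terminal: Nickel (pale metal) terminal plate with a black bar along the middle of its top: 46 mm (its x) x 34 mm (its y) x 6 mm thick, 80 g, loose; lies flat, bar up. Origin: centre of its underside.
- collar: Brass guide collar: upright ring, outside diameter 34 mm, hole 22 mm right through, 26 mm high, 115 g, loose; stands on its flat end on the counter. Origin: centre of its underside; z is the axis, up.
- punch: Punch, 105 mm tall, about 0.12 kg, upright in its stand, tip 10 mm above the counter. Origin: centre of the flat brass tip; z runs up along the punch. Brass shank 14 mm across from 0 to 38 mm, ferrule 20 mm across to 44 mm, then a round wooden handle, 28 mm across from 50 to 94 mm (grip it there), rounded off at 105 mm.
- calculator: Yellow plastic calculator, 140 (its x) x 80 (its y) x 28 mm high, 0.3 kg, loose, lying to the right of the work. Not to be moved. Origin: centre of its underside. Other loose bits up to 14 mm high lie among the task's things. Equipment up to 0.47 m tall stands to the left (y above 0.42 m) and at the far edge (x above 0.72 m).
Things that resemble listed ones, but are neither listed nor needed, are in the scene too. What is meant by the loading_plate is not orange, and is the larger of those in its own colour.

How it is judged:
By the outcome, as a careful person would: the job done as asked, in the order asked, and still so for the second after the job is handed in, with the robot touching nothing.
It also fails if it takes over 131 s, if anything falls off the work surface, if the arm or the gripper's body presses on something with over 40 N, if the wrist force passes 120 N, or if a joint passes its speed limit or range.

### The arm

A 6-joint arm with a two-finger parallel gripper is mounted at the origin on the work surface. World frame = base frame: x ahead of the robot, y to its left, z up, the work surface at z = 0. Lengths are in mm, angles in rad, forces in N, time in s.
With the tool pointing down it reaches from about 400 to 925 mm from the base axis. Payload 12.5 kg.
Tool frame: the origin (TCP) lies at the very end of the fingers, on their centre line; the grasp point (between the pads) lies 19 mm behind it (env.tcp_to_grasp is the distance from the TCP to the grasp point, in mm); z points along the fingers, x is the direction in which the jaws open and shut, and the axes are right-handed (so a half turn about z gives the same grasp; the last joint's range is limited). The gripper opens to 95 mm and grips with 3 to 60 N. Pads are 20 mm wide; open, the fingers measure 119 mm over their backs; the gripper's body (75 mm by 180 mm) begins 59 mm behind the grasp point.
Start: joints at [-1.355, 0.491, 1.559, -0, 1.092, -0.106], TCP at [197.695, -592.928, 214.661] pointing down, gripper open.
Joint ranges: [-3.1, 3.1], [-0.84, 2.19], [0.05, 2.79], [-1.13, 4.28], [0.06, 2.93], [-2.69, 2.69]. Speed limits (rad/s): [2.22, 2.22, 2.79, 3.14, 3.14, 3.14].

### API

Orientations are given as [roll, pitch, yaw] about the fixed x, y, z axes, in that order (R = Rz(yaw) Ry(pitch) Rx(roll)).
In Python, from cell import env, vision, job gives the robot as it stands.
- The arm moves only by the shell command python3 -m pendant 'ROWS' [OPENING]. ROWS is JSON, a list of rows, each a list of 4 numbers: the shift along the tool's x, y, z in mm, then the turn about the tool's z in degrees. In form: [[tx, ty, tz, turn], ...]. A call has 1 to 8 rows; each row is the pose to reach, as a shift and turn from the pose measured when the call began, along the tool's axes at that moment; what a row does not reach only later rows make up. A row lasts 1/8 s, in which the tool goes at most 62.5 mm and 10.7 degrees, less where a joint would pass 70% of its speed; a pose out of reach is approached as far as the arm can. A call with a gripper value outside its range is refused whole. OPENING is the closure, from 0 (fully open) to 1 (shut), set as the call begins (- or left out, the last holds). The fingers move at their own pace and stop on an object; the grip force is fixed at half the most. Time passes only in rows, so rows that repeat a pose let the fingers close. It gives the time, the measured TCP pose, the force and the opening at its end, in the units of the state.
- env.state(): the state, without advancing time (a new reading comes with each control period).
- vision.read_camera(name): name is "scene" or "top" or "wrist"; returns a dict with "pixels" (384x512x3 uint8, red, green, blue), "intrinsics" (3x3 intrinsics, pixels), "R" (3x3) and "t" (3): a world point X has camera coordinates R X + t; the wrist camera has in their place "tool_from_camera" (4x4, takes a point from camera to tool coordinates, whose origin is the TCP and whose axes are the tool frame's). Camera axes: x right, y down, z forward; pixel columns grow to the right and rows downward; lengths in mm; the calibration is good to about 2 mm. A picture is of the moment at which its call begins: read the wrist's pose just before it. There is no depth.
- job.job_done(): hands the job in, once; it reports no verdict.
Trained networks look in a picture, given as the dict that the camera call returned (one of the last four; its "shot" number tells which), for a name from the list of things; names that differ only in an ending like _2 or _b are one class to them, and where a whole thing is asked for, a point or a joint stands for the part that bears it (a point fixed in the world has none). Each returns a list of dicts, best first, with "confidence" (0 to 1); they miss things now and then, are a little off and sometimes report something else, mostly with a low value. They report only what shows in the picture. A call takes as long as a camera call. They do not tell look-alikes from the thing itself.
- vision.find_in(picture, query): "at" ([x, y, z] in mm, in the coordinates of the camera as it stood for that picture, good to about 4 mm: the middle of the surface that is visible of it).
- vision.regions_of(picture, query): "pixels" (384x512 bool, what is visible of it).
The state is a dict: "t": time; "joints": joint angles; "qvel": joint speeds; "tau": joint torques, N m; "eef_pos": TCP position; "tcp_rot": TCP orientation; "ft_force": force on the tool from outside, world axes, zero at the start; "moment": the same for the moment, N m; "opening": opening from 0.0 (shut) to 1.0 (fully open).
Only numpy, scipy, OpenCV 4.12 (cv2) and the standard library are available. Lean on these libraries where they do the work, as an engineer would, in place of code of your own. Each camera call takes 0.05 s, during which the arm holds its last target.

## Working session

There is one attempt and no reset: what is moved stays moved. The work goes in short steps, Python scripts to look and compute and a shell command to move; the robot and the scene stay as the last step left them, time stands still between calls to the robot, and variables do not carry over. Pictures are saved under pics/ and viewed, and the job is handed in when it is done.

```bash
ls; mkdir -p pics; python3 - <<'E'
from cell import env, vision, job
import cv2
print(env.state())
for n in ("scene","top","wrist"):
    p=vision.read_camera(n); cv2.imwrite(f"pics/{n}0.png",cv2.cvtColor(p["pixels"],cv2.COLOR_RGB2BGR))
    print(n,{k:(v.tolist() if hasattr(v,'tolist') else v) for k,v in p.items() if k!="pixels"})
E
```

```text
pics
{'t': 0.0, 'joints': array([-1.35465075e+00,  4.91550026e-01,  1.55945851e+00,  1.52202964e-06,
        1.09169594e+00, -1.05583557e-01]), 'qvel': array([-0.00072709,  0.00151262,  0.00097962, -0.00023853,  0.00044497,
        0.00017313]), 'tau': array([ 1.34785412e-03, -6.12634063e+01, -2.58186185e+01,  6.93127234e-02,
        4.81558393e-02, -1.33201074e-04]), 'eef_pos': array([ 197.60791562, -592.67756792,  214.06455035]), 'tcp_rot': array([-3.14147414e+00,  1.10549308e-03, -1.24906783e+00]), 'ft_force': array([-0.58608041, -0.37234198,  0.05245757]), 'moment': array([-0.02640623, -0.03091777, -0.0568172 ]), 'opening': 0.9993559346322498}
scene {'intrinsics': [[363.76296612107797, 0.0, 253.3457258283358], [0.0, 363.76296612107797, 190.20322331434855], [0.0, 0.0, 1.0]], 'R': [[0.5636338580879372, 0.8260247381968445, 7.68358060133495e-05], [0.6197999431006986, -0.4228559044105198, -0.661090700764677], [-0.546044782549268, 0.37266072504624803, -0.7503059905523394]], 't': [-233.85902243413213, -290.27119727166746, 1220.1206055198159], 'shot': 1}
top {'intrinsics': [[490.53252413426327, 0.0, 252.96080431359042], [0.0, 490.53252413426327, 192.52558699020057], [0.0, 0.0, 1.0]], 'R': [[-0.008751829779828723, -0.9999304739407725, -0.007902705871228781], [-0.9871918790743988, 0.009898771744016469, -0.15923004806731006], [0.1592972045111367, 0.006407932782271598, -0.987209875878678]], 't': [-30.259117746604392, 470.4996628701471, 1369.8131841307838], 'shot': 2}
wrist {'intrinsics': [[330.0662332288777, 0.0, 257.73364738259625], [0.0, 330.0662332288777, 192.9386621973461], [0.0, 0.0, 1.0]], 'tool_from_camera': [[0.9999997501413794, 3.538556840786803e-05, -0.0007060205649124239, -0.2486772733383269], [0.00013583722878019464, 0.9705150929144134, 0.24104032022375954, -66.37122508939028], [0.0006937329628957708, -0.24104035590163492, 0.9705148456161747, -170.21582652564422], [0.0, 0.0, 0.0, 1.0]], 'shot': 3}
```

View pics/scene0.png

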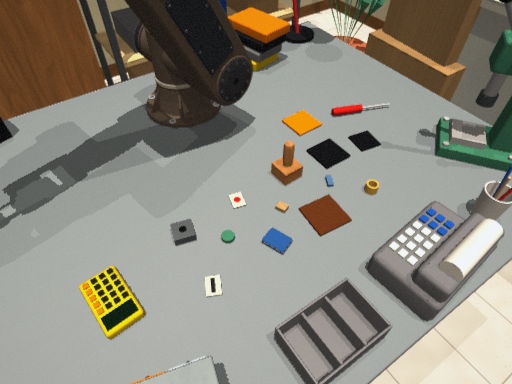

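View pics/top0.png

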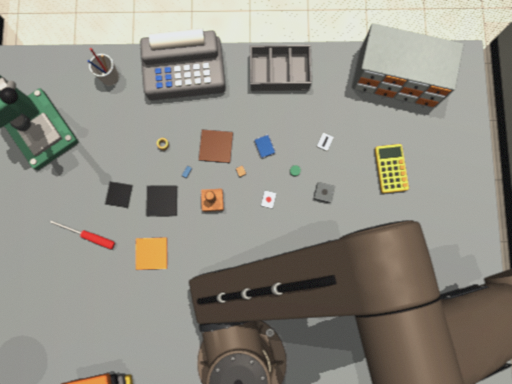

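View pics/wrist0.png

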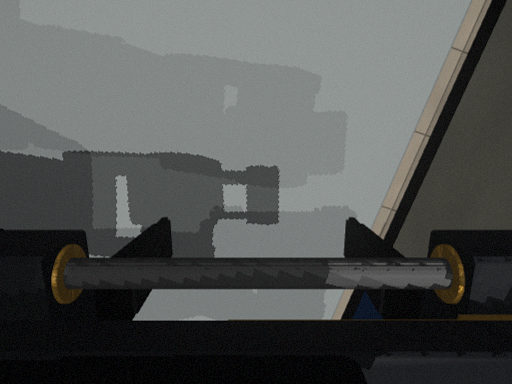

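The top image shows the loading plate (162,200; the larger black one), coaster (216,146), collar (163,144), punch and stand (212,200), red terminal (269,199), die (323,192), black terminal (325,142) and calculator (393,168). Next I'll measure their positions.

```bash
cat > h.py <<'E'
from cell import env, vision, job
import numpy as np, cv2
from scipy.spatial.transform import Rotation as Ro
def camworld(p, st=None):
    """world_from_camera R,t"""
    if "R" in p: R=np.array(p["R"]);t=np.array(p["t"]); return R.T,-R.T@t
    T=np.array(p["tool_from_camera"]); Rt=Ro.from_euler("xyz",st["tcp_rot"]).as_matrix()
    return Rt@T[:3,:3], Rt@T[:3,3]+st["eef_pos"]
def ray(p,uv,z,st=None):
    R,c=camworld(p,st); uv=np.atleast_2d(uv).astype(float)
    d=(R@np.linalg.inv(np.array(p["intrinsics"]))@np.c_[uv,np.ones(len(uv))].T).T
    s=(z-c[2])/d[:,2]; return c+d*s[:,None]
def proj(p,X,st=None):
    R,c=camworld(p,st); q=(np.atleast_2d(X)-c)@R; q=q@np.array(p["intrinsics"]).T
    return q[:,:2]/q[:,2:]
def shot(name,fn=None):
    st=env.state(); p=vision.read_camera(name)
    if fn: cv2.imwrite("pics/"+fn,cv2.cvtColor(p["pixels"],cv2.COLOR_RGB2BGR))
    return p,st
def rect(pts):
    (c,s,a)=cv2.minAreaRect(pts.astype(np.float32)); return np.round(c,1),np.round(s,1),round(a,1)
def togo(target_xyz,yaw=None):
    """shift in tool axes to get TCP to target, and turn (deg)"""
    st=env.state(); R=Ro.from_euler("xyz",st["tcp_rot"])
    d=R.inv().apply(np.array(target_xyz)-st["eef_pos"])
    return np.round(d,1)
E
python3 - <<'E'
from h import *
tops=dict(loading_plate=8,coaster=8,punch_stand=40,die_block=24,red_terminal=6,black_terminal=6,collar=26,calculator=28,punch=90)
for cam in("top","scene"):
    p,st=shot(cam)
    R,c=camworld(p)
    for n,z in tops.items():
        f=vision.find_in(p,n); print(cam,n)
        for d in f[:3]: print("  find",round(d["confidence"],2),np.round(R@np.array(d["at"])+c,0))
        for d in vision.regions_of(p,n)[:3]:
            m=d["pixels"]; 
            if m.sum()<5: continue
            v,u=np.nonzero(m); w=ray(p,np.c_[u,v],z)
            print("  reg",round(d["confidence"],2),m.sum(),"px",u.mean().round(1),v.mean().round(1),"mean",w[:,:2].mean(0).round(1),rect(w[:,:2]))
E
```

```text
top loading_plate
  find 0.78 [475. 363.   5.]
  find 0.76 [299. 261.  12.]
  find 0.61 [456. 237.  13.]
  reg 0.93 964 px 160.6 200.0 mean [455.6 236.2] (array([455.7, 236.5]), array([93.3, 88.8]), 89.4)
  reg 0.74 918 px 150.3 253.0 mean [301.6 262.4] (array([300.7, 261.9]), array([87., 89.]), 2.6)
  reg 0.66 1329 px 390.5 168.2 mean [ 543.8 -440.5] (array([ 544.3, -440.9]), array([143.3,  84.8]), 7.7)
top coaster
  find 0.62 [617.  75.  10.]
  find 0.33 [444.  78.  40.]
  reg 0.66 366 px 211.8 200.3 mean [453.2  86.1] (array([454.3,  87.1]), array([65.2, 61.6]), 0.1)
  reg 0.64 955 px 214.8 145.4 mean [618.2  77.8] (array([617.6,  77.2]), array([94.7, 95.2]), 84.6)
top punch_stand
  find 0.85 [444.  78.  41.]
  reg 0.7 371 px 211.8 200.7 mean [447.2  83.3] (array([449.6,  84.1]), array([63.8, 60.3]), 0.1)
top die_block
  find 0.53 [ 470. -239.   23.]
  reg 0.6 303 px 323.0 192.1 mean [ 471.5 -237.4] (array([ 471.7, -237.9]), array([50.6, 52.3]), 76.1)
top red_terminal
  find 0.66 [453. -77.  10.]
  reg 0.59 166 px 267.7 199.3 mean [454.8 -77.3] (array([454.8, -77.4]), array([32.6,
[... 1420 characters left out ...]
rray([460.4, -82.6]), array([33. , 47.6]), 77.6)
scene black_terminal
  find 0.61 [ 629. -251.    4.]
  find 0.31 [624.  72.   7.]
  reg 0.89 315 px 212.6 285.6 mean [ 630.9 -252.7] (array([ 631. , -252.4]), array([33.6, 47.7]), 63.8)
scene collar
  find 0.57 [460. 228.   8.]
  find 0.51 [629. 224.  23.]
  reg 0.69 141 px 371.1 186.8 mean [631.5 219.7] (array([631.4, 219.6]), array([28.2, 49.3]), 30.4)
scene calculator
  find 0.9 [ 556. -442.   25.]
  reg 0.89 2709 px 111.3 302.0 mean [ 556.8 -442.2] (array([ 553.5, -441.8]), array([146.5,  79.8]), 5.3)
scene punch
  find 0.65 [463.  69.  88.]
  reg 0.71 207 px 288.4 153.2 mean [463.   75.6] (array([463.2,  75.4]), array([23.2, 86.9]), 51.6)
```

```bash
cat >> h.py <<'E'
def go(x,y,z,yaw=None):
    st=env.state(); cy=np.degrees(st["tcp_rot"][2])
    turn=0
    if yaw is not None: turn=-((yaw-cy+180)%360-180)
    print("t",round(st["t"],2),"at",np.round(st["eef_pos"],1),"yaw",round(cy,1),"j6",round(np.degrees(st["joints"][5])),"F",np.round(st["ft_force"],1),"op",round(st["opening"],3)," GO",togo([x,y,z]),"turn",round(turn,1))
E
python3 -c "
from h import *
go(465,-238,150,-14)"
```

```text
t 2.05 at [ 197.7 -592.9  214.6] yaw -71.6 j6 -6 F [ 0.6  0.3 -0.3] op 1.0  GO [-252.2 -365.8   64.6] turn -57.6
```

```bash
python3 -m pendant '[[-252,-366,65,-57.6],[-252,-366,65,-57.6],[-252,-366,65,-57.6],[-252,-366,65,-57.6],[-252,-366,65,-57.6],[-252,-366,65,-57.6],[-252,-366,65,-57.6],[-252,-366,65,-57.6]]' 0
python3 - <<'E'
from h import *
p,st=shot("wrist","w1.png"); go(465,-238,150,-14)
for d in vision.regions_of(p,"die_block")[:2]:
    m=d["pixels"]; v,u=np.nonzero(m); w=ray(p,np.c_[u,v],24,st); print(d["confidence"],m.sum(),u.mean(),v.mean(),rect(w[:,:2]))
E
```

```text
t: 3.05
eef_pos: [466.6, -235.3, 149.2]
tcp_rot: [-3.141, 0.0, -0.24]
ft_force: [0.1, -0.5, -0.2]
opening: 1.003
t 3.1 at [ 466.5 -235.9  149.3] yaw -13.8 j6 -20 F [-1.1  0.5  0.2] op 1.003  GO [-0.9  2.4 -0.7] turn 0.2
0.65 2918 265.7426319396847 189.02056202878683 (array([ 472.1, -239.8]), array([52.8, 49.7]), 75.5)
```

View pics/w1.png

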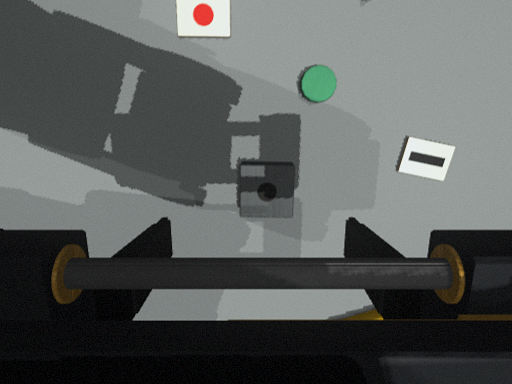

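```bash
cat >> h.py <<'E'
def measure(p,st,n,z,k=2):
    for d in vision.regions_of(p,n)[:k]:
        m=d["pixels"].astype(np.uint8); 
        if m.sum()<20: continue
        v,u=np.nonzero(m); w=ray(p,np.c_[u,v],z,st)[:,:2]
        print(n,round(d["confidence"],2),m.sum(),"px",u.mean().round(1),v.mean().round(1),"mean",w.mean(0).round(1),rect(w))
E
python3 - <<'E'
from h import *
p,st=shot("wrist")
g=p["pixels"].astype(int).sum(2)
sub=g[180:204,255:280]; v,u=np.nonzero(sub<sub.min()+45); u=u+255;v=v+180
print(len(u),u.mean(),v.mean(),ray(p,[[u.mean(),v.mean()]],24,st))
measure(p,st,"die_block",24)
measure(p,st,"black_terminal",6);measure(p,st,"red_terminal",6)
go(472,-239,12,-14.5)
E
```

```text
213 267.1643192488263 188.8356807511737 [[ 472.47236586 -241.41802095   24.        ]]
die_block 0.95 2988 px 266.5 186.6 mean [ 472.3 -239.4] (array([ 472.4, -240. ]), array([52.7, 49.1]), 75.4)
black_terminal 0.91 1727 px 424.6 155.6 mean [ 625.  -249.9] (array([ 625. , -250.4]), array([33.9, 47.7]), 64.6)
red_terminal 0.81 1915 px 202.2 17.1 mean [452.9 -83.8] (array([452.5, -84.2]), array([27.6, 47.5]), 76.1)
t 3.35 at [ 464.6 -239.4  149.9] yaw -14.1 j6 -20 F [ 0.4  1.2 -0. ] op 1.003  GO [  7.   -2.2 137.9] turn 0.4
```

```bash
python3 -m pendant '[[7.8,-0.8,50,0.4],[7.8,-0.8,100,0.4],[7.8,-0.8,130,0.4],[7.8,-0.8,144,0.4],[7.8,-0.8,144,0.4]]' 0
python3 -c "
from h import *
go(472.4,-240.5,5,-14.5)"
```

```text
t: 3.98
eef_pos: [472.1, -241.1, 5.7]
tcp_rot: [3.142, 0.0, -0.254]
ft_force: [-0.3, -0.1, 1.0]
opening: 1.0
t 3.98 at [ 472.1 -241.1    5.7] yaw -14.5 j6 -20 F [-0.3 -0.1  1. ] op 1.0  GO [ 0.2 -0.7  0.7] turn -0.0
```

```bash
python3 -m pendant '[[0,-0.7,0,0],[0,-0.7,0,0],[0,-0.7,0,0],[0,-0.7,0,0],[0,-0.7,0,0],[0,-0.7,0,0]]' 1
python3 -m pendant '[[0,0,-40,0],[0,0,-90,0],[0,0,-145,0],[0,0,-165,0]]'
python3 -c "
from h import *
go(456,225,170,0)"
```

```text
t: 4.72
eef_pos: [472.4, -240.5, 5.9]
tcp_rot: [3.141, -0.0, -0.254]
ft_force: [0.0, 0.8, 1.8]
opening: 0.521
t: 5.22
eef_pos: [472.7, -240.7, 173.4]
tcp_rot: [3.14, -0.003, -0.253]
ft_force: [0.6, -0.6, -5.5]
opening: 0.523
t 5.22 at [ 472.7 -240.7  173.4] yaw -14.5 j6 -20 F [ 0.6 -0.6 -5.5] op 0.523  GO [-132.9 -446.6    2.5] turn -14.5
```

```bash
python3 -m pendant '[[-106,-360,2,-14.5],[-106,-360,2,-14.5],[-106,-360,2,-14.5],[-106,-360,2,-14.5],[-106,-360,2,-14.5],[-106,-360,2,-14.5],[-106,-360,2,-14.5],[-106,-360,2,-14.5]]'
python3 - <<'E'
from h import *
p,st=shot("wrist"); p,st=shot("wrist","w2.png"); go(456,236,170,0)
measure(p,st,"loading_plate",8,3)
E
```

```text
t: 6.22
eef_pos: [459.9, 134.4, 170.2]
tcp_rot: [3.139, -0.001, 0.001]
ft_force: [-0.0, -0.4, -4.2]
opening: 0.526
t 6.33 at [460.3 133.4 170.4] yaw -0.1 j6 9 F [-0.2  0.4 -4.5] op 0.525  GO [  -4.5 -102.6    0.2] turn -0.1
loading_plate 0.85 9277 px 251.7 73.9 mean [453.5 234.6] (array([453.3, 232.6]), array([90.3, 89.7]), 90.0)
loading_plate 0.67 9538 px 88.5 47.6 mean [301.1 258.1] (array([301.2, 256.9]), array([92.3, 85. ]), 1.1)
```

View pics/w2.png

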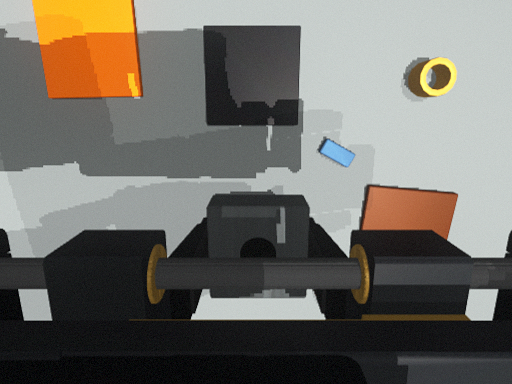

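```bash
python3 - <<'E'
import cv2
for f,(a,b,c,d) in dict(w2=(180,300,180,340),w1=(140,230,210,330)).items():
    i=cv2.imread(f"pics/{f}.png")[a:b,c:d]; i=cv2.convertScaleAbs(i,alpha=2.5,beta=20)
    cv2.imwrite(f"pics/{f}z.png",cv2.resize(i,None,fx=4,fy=4,interpolation=cv2.INTER_NEAREST))
E
```

```text
(no output)
```

View pics/w2z.png

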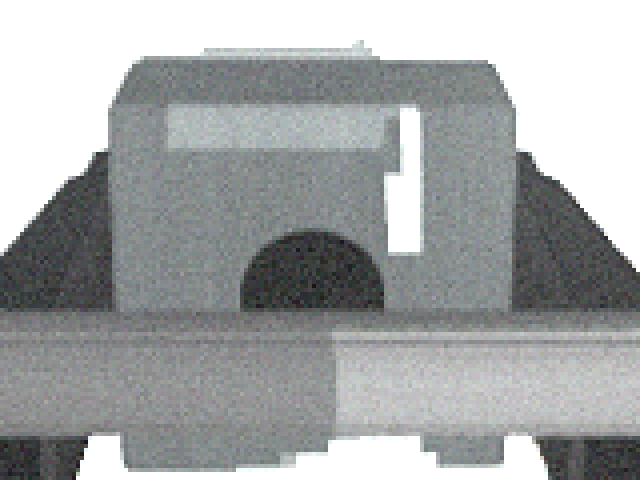

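View pics/w1z.png

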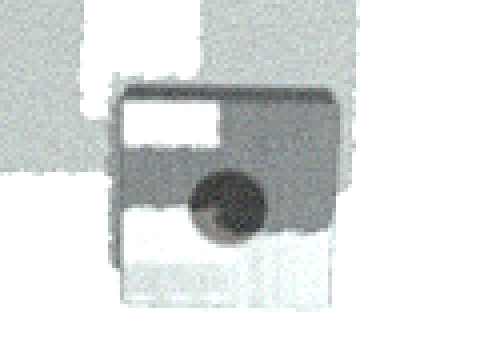

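```bash
python3 -m pendant '[[-6.3,-60,0,0],[-6.3,-102,20,0],[-6.3,-102,80,0],[-6.3,-102,120,0],[-6.3,-102,146,0],[-6.3,-102,146,0],[-6.3,-102,146,0]]'
python3 - <<'E'
from h import *
import cv2
p,st=shot("wrist","w3.png"); go(454,235.3,24,0)
i=cv2.convertScaleAbs(cv2.cvtColor(p["pixels"],cv2.COLOR_RGB2BGR)[80:330,100:420],alpha=2.5,beta=20)
cv2.imwrite("pics/w3z.png",cv2.resize(i,None,fx=2.4,fy=2.4,interpolation=cv2.INTER_NEAREST))
E
```

```text
t: 7.25
eef_pos: [455.4, 234.5, 25.2]
tcp_rot: [3.14, -0.003, -0.003]
ft_force: [0.6, -0.1, -5.1]
opening: 0.523
t 7.3 at [455.5 234.7  25.5] yaw -0.2 j6 20 F [ 0.1  0.7 -4.2] op 0.528  GO [-1.5 -0.6  1.5] turn -0.2
```

View pics/w3z.png

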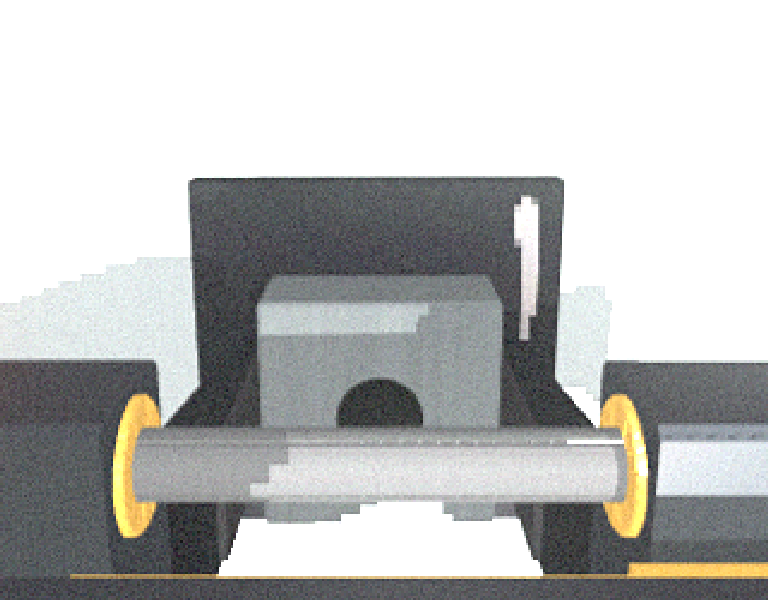

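```bash
python3 -m pendant '[[-0.5,-1,4,0],[-0.5,-1,8,0],[-0.5,-1,10,0],[-0.5,-1,11,0],[-0.5,-1,11,0],[-0.5,-1,11,0]]'
python3 -c "
from h import *
go(455,235.7,14,0)"
```

```text
t: 8.05
eef_pos: [455.0, 235.7, 14.5]
tcp_rot: [3.14, -0.004, -0.003]
ft_force: [-0.8, 0.1, -4.4]
opening: 0.523
t 8.05 at [455.  235.7  14.5] yaw -0.2 j6 21 F [-0.8  0.1 -4.4] op 0.523  GO [-0.  -0.   0.5] turn -0.2
```

```bash
python3 -m pendant '[[0,0,0.4,0],[0,0,0.6,0],[0,0,0.6,0]]'
python3 -m pendant '[[0,0,0,0],[0,0,0,0],[0,0,0,0],[0,0,0,0]]' 0
python3 -m pendant '[[0,0,-40,0],[0,0,-90,0],[0,45,-130,0],[0,60,-135,0],[0,60,-135,0],[0,60,-135,0]]' 
python3 - <<'E'
from h import *
p,st=shot("wrist","w4.png"); go(455,235.7,14,0)
i=cv2.convertScaleAbs(cv2.cvtColor(p["pixels"],cv2.COLOR_RGB2BGR)[60:240,150:370],alpha=2.5,beta=20)
cv2.imwrite("pics/w4z.png",cv2.resize(i,None,fx=3,fy=3,interpolation=cv2.INTER_NEAREST))
measure(p,st,"loading_plate",8);measure(p,st,"die_block",32);measure(p,st,"collar",26);measure(p,st,"coaster",8)
E
```

```text
t: 8.43
eef_pos: [455.1, 235.7, 14.0]
tcp_rot: [3.14, -0.004, -0.003]
ft_force: [-0.3, -0.1, -4.7]
opening: 0.522
t: 8.93
eef_pos: [455.1, 235.7, 14.0]
tcp_rot: [3.14, -0.004, -0.003]
ft_force: [-0.2, -0.5, 0.6]
opening: 0.889
t: 9.68
eef_pos: [454.1, 176.3, 148.0]
tcp_rot: [3.14, -0.002, -0.003]
ft_force: [0.4, -0.4, 0.1]
opening: 1.001
t 9.72 at [454.1 176.4 148. ] yaw -0.2 j6 14 F [-1.2 -0.2  0.5] op 0.997  GO [  0.5 -59.5 133.9] turn -0.2
loading_plate 0.87 6166 px 257.6 119.3 mean [453.4 235.5] (array([453.3, 233.9]), array([89.8, 89.7]), 89.8)
loading_plate 0.73 10579 px 88.1 90.5 mean [301.2 261.4] (array([301.3, 259.7]), array([92. , 89.7]), 1.3)
die_block 0.84 3473 px 258.0 121.3 mean [453.6 234.9] (array([453.7, 234.4]), array([48.9, 49.7]), 89.8)
collar 0.88 1436 px 444.7 123.7 mean [615.6 232.3] (array([615.1, 231.9]), array([32.3, 43.3]), 89.8)
coaster 0.64 1177 px 400.3 252.5 mean [597.5 103.2] (array([594.7,  79. ]), array([95.4, 55.7]), 84.8)
```

View pics/w4z.png

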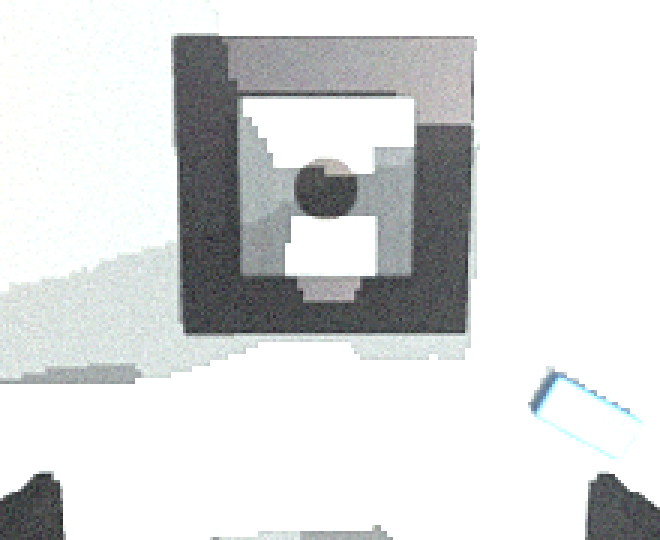

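View pics/w4.png

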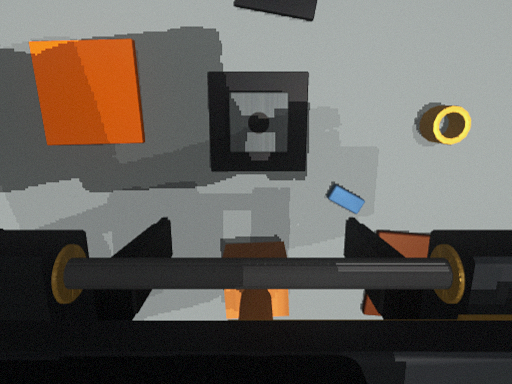

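```bash
python3 -c "
from h import *
go(453,-92,140,-14.5)"
```

```text
t 9.93 at [454.2 176.3 148.5] yaw -0.1 j6 14 F [ 0.9 -0.1 -0.7] op 0.999  GO [ -0.6 268.3   8.9] turn 14.4
```

```bash
python3 -m pendant '[[-0.6,268,0,14.4],[-0.6,268,0,14.4],[-0.6,268,0,14.4],[-0.6,268,0,14.4],[-0.6,268,9,14.4],[-0.6,268,9,14.4],[-0.6,268,9,14.4]]' 0
python3 - <<'E'
from h import *
p,st=shot("wrist","w5.png"); go(453,-84,4,-14.5)
measure(p,st,"red_terminal",6)
i=cv2.cvtColor(p["pixels"],cv2.COLOR_RGB2BGR)[120:300,150:370]
cv2.imwrite("pics/w5z.png",cv2.resize(i,None,fx=3,fy=3,interpolation=cv2.INTER_NEAREST))
h=p["pixels"].astype(int); m=((h[...,0]>110)&(h[...,1]<90)&(h[...,2]<90)).astype(np.uint8)
m[240:]=0;v,u=np.nonzero(m);print(m.sum(),u.mean(),v.mean(),ray(p,[[u.mean(),v.mean()]],6,st))
E
```

```text
t: 10.8
eef_pos: [452.9, -90.4, 139.7]
tcp_rot: [3.141, -0.002, -0.253]
ft_force: [-1.2, 0.3, -0.1]
opening: 1.0
t 10.85 at [453.  -90.3 139.9] yaw -14.4 j6 -5 F [-0.8  0.6 -0. ] op 1.0  GO [ -2.   -6.2 135.9] turn 0.1
red_terminal 0.74 1796 px 256.9 172.8 mean [454.1 -79.3] (array([453.9, -79.7]), array([34.2, 46.8]), 75.5)
664 317.27861445783134 74.99698795180723 [[526.79340992  -8.70805524   6.        ]]
```

View pics/w5z.png

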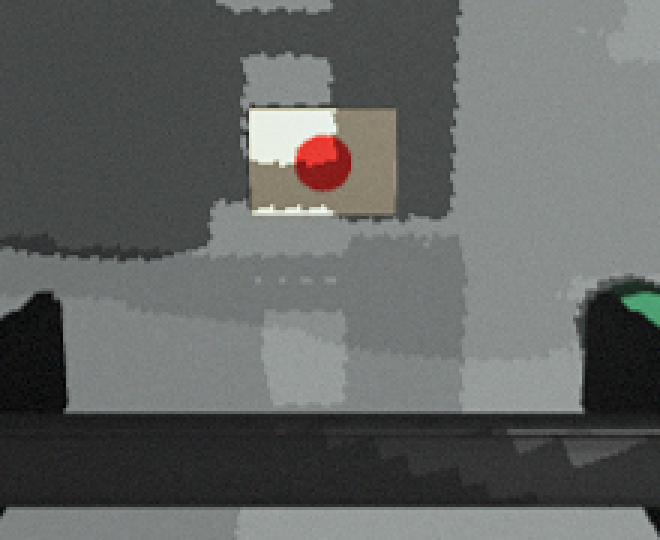

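```bash
python3 -m pendant '[[-1.2,-10.6,50,0.1],[-1.2,-10.6,100,0.1],[-1.2,-10.6,125,0.1],[-1.2,-10.6,135,0.1],[-1.2,-10.6,138,0.1],[-1.2,-10.6,138,0.1]]' 0.3
python3 -c "
from h import *
go(454.5,-79.7,1.5,-14.5)"
```

```text
t: 11.65
eef_pos: [455.4, -79.8, 2.7]
tcp_rot: [3.141, -0.004, -0.253]
ft_force: [0.3, -0.8, -0.7]
opening: 0.702
t 11.65 at [455.4 -79.8   2.7] yaw -14.5 j6 -4 F [ 0.3 -0.8 -0.7] op 0.702  GO [-0.9  0.1  1.2] turn -0.0
```

```bash
python3 -m pendant '[[-0.5,0,1,0],[-0.5,0,1,0],[-0.5,0,1,0],[-0.5,0,1,0],[-0.5,0,1,0],[-0.5,0,1,0]]' 1
python3 -m pendant '[[0,0,-40,0],[0,0,-90,0],[0,0,-145,0],[0,0,-168,0],[0,0,-168,0]]'
python3 -c "
from h import *
go(455.1,235,170,0)"
```

```text
t: 12.4
eef_pos: [455.1, -79.8, 2.1]
tcp_rot: [3.141, -0.005, -0.253]
ft_force: [-0.8, -0.4, 5.7]
opening: 0.479
t: 13.02
eef_pos: [454.8, -79.6, 171.4]
tcp_rot: [3.141, -0.008, -0.253]
ft_force: [-0.5, -0.0, -1.0]
opening: 0.481
t 13.03 at [454.8 -79.6 171.4] yaw -14.5 j6 -4 F [-0.5 -0.  -1. ] op 0.481  GO [ -78.5 -304.7    0.4] turn -14.5
```

```bash
python3 -m pendant '[[-78.5,-305,0,-14.5],[-78.5,-305,0,-14.5],[-78.5,-305,0,-14.5],[-78.5,-305,0,-14.5],[-78.5,-305,0,-14.5],[-78.5,-305,60,-14.5],[-78.5,-305,115,-14.5],[-78.5,-305,121,-14.5]]'
python3 -m pendant '[[0,0,0,0],[0,0,0,0]]'
python3 - <<'E'
from h import *
p,st=shot("wrist","w6.png"); go(455.1,235,36,0)
i=cv2.convertScaleAbs(cv2.cvtColor(p["pixels"],cv2.COLOR_RGB2BGR)[130:330,130:390],alpha=2,beta=20)
cv2.imwrite("pics/w6z.png",cv2.resize(i,None,fx=3,fy=3,interpolation=cv2.INTER_NEAREST))
E
```

```text
t: 14.02
eef_pos: [453.7, 234.2, 45.5]
tcp_rot: [3.136, 0.0, 0.0]
ft_force: [-0.1, 0.3, 0.3]
opening: 0.48
t: 14.28
eef_pos: [454.3, 234.2, 46.8]
tcp_rot: [3.136, -0.002, -0.0]
ft_force: [0.2, -0.3, -0.6]
opening: 0.481
t 14.32 at [454.4 234.2  47. ] yaw -0.0 j6 21 F [-0.3 -0.3 -0.9] op 0.478  GO [ 0.6 -0.8 11. ] turn -0.0
```

View pics/w6z.png

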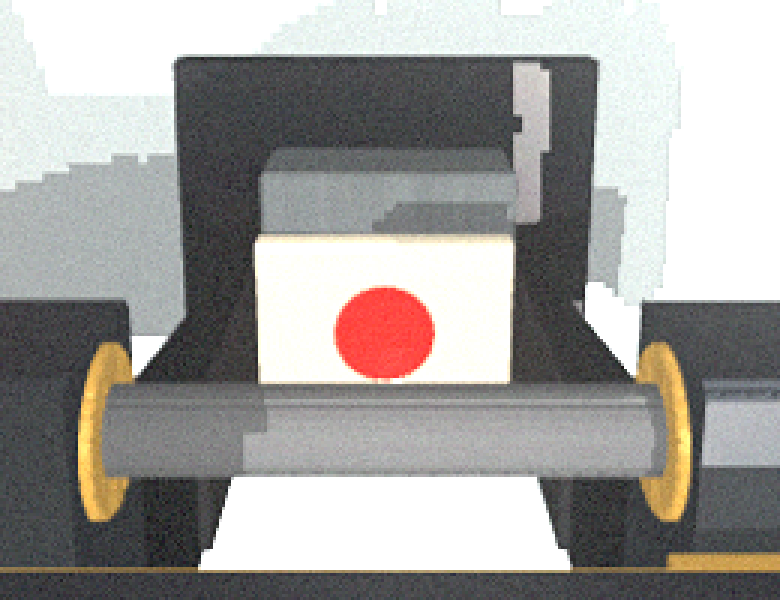

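```bash
python3 -m pendant '[[0.8,0.5,5,0],[0.8,0.5,9,0],[0.8,0.5,11.5,0],[0.8,0.5,12,0],[0.8,0.5,12,0],[0.8,0.5,12,0]]'
python3 -c "
from h import *
go(455.2,233.8,34,0)"
```

```text
t: 15.08
eef_pos: [455.3, 233.7, 35.0]
tcp_rot: [3.136, -0.002, -0.0]
ft_force: [0.4, 0.0, -1.5]
opening: 0.479
t 15.07 at [455.3 233.7  35. ] yaw -0.0 j6 20 F [ 0.4  0.  -1.5] op 0.479  GO [-0.1 -0.1  1. ] turn -0.0
```

```bash
python3 -m pendant '[[0,0,0.5,0],[0,0,0.7,0],[0,0,0.7,0],[0,0,0.7,0]]'
python3 -m pendant '[[0,0,0,0],[0,0,0,0],[0,0,0,0],[0,0,0,0]]' 0.2
python3 -m pendant '[[0,0,-30,0],[0,0,-80,0],[0,45,-110,0],[0,60,-115,0],[0,60,-115,0],[0,60,-115,0]]' 0
python3 - <<'E'
from h import *
p,st=shot("wrist","w7.png"); go(455,235.7,14,0)
i=cv2.convertScaleAbs(cv2.cvtColor(p["pixels"],cv2.COLOR_RGB2BGR)[60:240,150:370],alpha=2,beta=20)
cv2.imwrite("pics/w7z.png",cv2.resize(i,None,fx=3,fy=3,interpolation=cv2.INTER_NEAREST))
measure(p,st,"loading_plate",8,1);measure(p,st,"die_block",32,1);measure(p,st,"red_terminal",38,1);measure(p,st,"collar",26,1)
E
```

```text
t: 15.58
eef_pos: [455.3, 233.7, 34.3]
tcp_rot: [3.136, -0.002, -0.0]
ft_force: [0.6, -0.3, -1.0]
opening: 0.477
t: 16.08
eef_pos: [455.3, 233.7, 34.3]
tcp_rot: [3.136, -0.002, -0.0]
ft_force: [-0.1, 0.1, 1.1]
opening: 0.788
t: 16.82
eef_pos: [454.8, 174.8, 148.7]
tcp_rot: [3.136, -0.001, -0.0]
ft_force: [-0.4, 0.0, 0.1]
opening: 1.003
t 16.88 at [454.8 174.9 148.7] yaw 0.0 j6 14 F [-1.1 -0.3 -0.9] op 1.003  GO [  0.2 -61.5 134.3] turn 0.0
loading_plate 0.97 10433 px 88.1 87.8 mean [301.4 261.3] (array([301.2, 259.7]), array([91.9, 89.7]), 1.1)
red_terminal 0.92 2255 px 257.9 120.4 mean [453.9 234. ] (array([453.9, 233.3]), array([34.1, 45.7]), 90.0)
collar 0.82 1532 px 444.5 121.8 mean [615.7 232.4] (array([615.4, 231.6]), array([33.1, 44.3]), 90.0)
```

View pics/w7z.png

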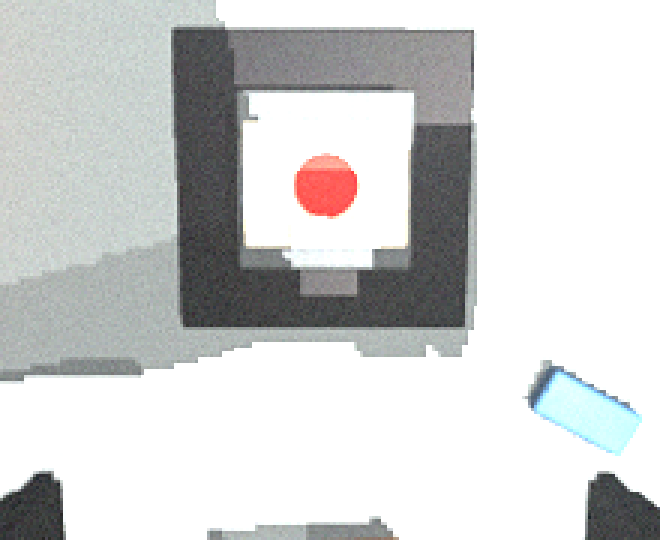

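```bash
python3 - <<'E'
from h import *
p,st=shot("wrist")
print(ray(p,[[150+240/3,149.7],[150+240/3,90],[150+413/3,90],[150+411/3,149.7]],32,st).round(1))
print("plate",ray(p,[[150+173/3,60+29/3],[150+474/3,60+30/3],[150+184/3,60+327/3],[150+465/3,60+327/3]],8,st).round(1))
print("dot",ray(p,[[258.7,121.7],[258.7,142.7]],38,st).round(1))
h=cv2.cvtColor(p["pixels"],cv2.COLOR_RGB2HSV); m=((h[...,0]<8)|(h[...,0]>172))&(h[...,1]>150); m[:90]=0;m[150:]=0;m[:,:235]=0;m[:,285:]=0
v,u=np.nonzero(m);print(len(u),u.mean(),v.mean(),ray(p,[[u.mean(),v.mean()]],38,st).round(1))
go(625,232,130,0)
E
```

```text
[[429.8 209.   32. ]
 [430.8 258.6  32. ]
 [478.7 258.6  32. ]
 [479.3 209.   32. ]]
plate [[409.4 277.1   8. ]
 [498.5 276.9   8. ]
 [409.6 187.8   8. ]
 [499.  187.8   8. ]]
dot [[454.7 233.   38. ]
 [454.7 215.6  38. ]]
346 258.0578034682081 121.34682080924856 [[454.1 233.3  38. ]]
t 17.12 at [454.9 174.7 149.2] yaw 0.0 j6 14 F [ 0.1 -0.6 -0.2] op 0.998  GO [170.1 -57.3  19.1] turn 0.0
```

```bash
python3 -m pendant '[[163,-48,19,0],[163,-48,19,0],[163,-48,19,0],[163,-48,19,0],[163,-48,19,0],[163,-48,19,0]]' 0
python3 - <<'E'
from h import *
p,st=shot("wrist","w8.png"); go(618,223,130,0)
measure(p,st,"collar",26,1)
i=cv2.convertScaleAbs(cv2.cvtColor(p["pixels"],cv2.COLOR_RGB2BGR)[110:290,150:370],alpha=1.6,beta=10)
cv2.imwrite("pics/w8z.png",cv2.resize(i,None,fx=3,fy=3,interpolation=cv2.INTER_NEAREST))
E
```

```text
t: 17.88
eef_pos: [617.1, 222.6, 130.6]
tcp_rot: [3.136, -0.001, 0.001]
ft_force: [0.1, 0.2, 0.4]
opening: 1.001
t 17.93 at [617.2 222.6 130.7] yaw 0.0 j6 14 F [-0.4 -0.3  1.4] op 1.005  GO [ 0.8 -0.4  0.7] turn 0.0
collar 0.96 974 px 264.4 179.1 mean [621.7 233.3] (array([621.9, 233.6]), array([31.6, 35.5]), 0.0)
```

View pics/w8z.png

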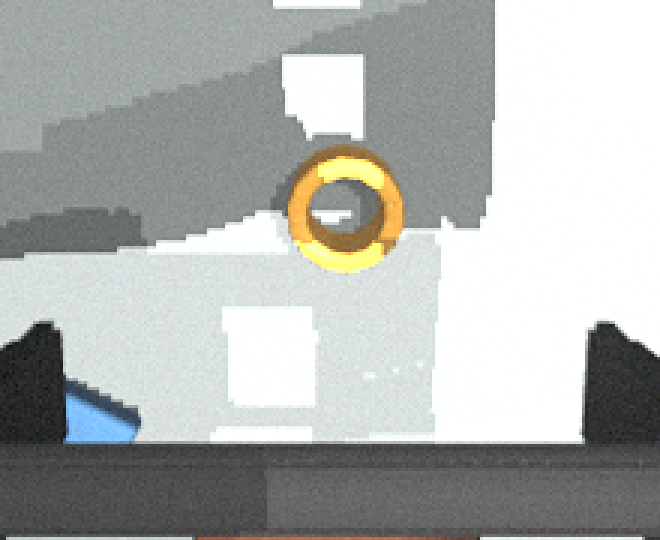

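```bash
python3 -m pendant '[[6.8,-7.2,40,0],[6.8,-7.2,90,0],[6.8,-7.2,112,0],[6.8,-7.2,123,0],[6.8,-7.2,123,0],[6.8,-7.2,123,0]]' 0.35
python3 -m pendant '[[0,0,0,0],[0,0,0,0],[0,0,0,0],[0,0,0,0],[0,0,0,0],[0,0,0,0]]' 1
python3 -m pendant '[[0,0,-40,0],[0,0,-90,0],[0,0,-110,0],[0,0,-110,0]]'
python3 -c "
from h import *
go(455.3,233.7,75,0)"
```

```text
t: 18.73
eef_pos: [625.0, 229.3, 9.1]
tcp_rot: [3.137, -0.004, 0.0]
ft_force: [0.4, 1.0, -0.1]
opening: 0.649
t: 19.48
eef_pos: [624.9, 229.3, 9.3]
tcp_rot: [3.137, -0.003, 0.001]
ft_force: [-2.0, -1.2, 4.3]
opening: 0.342
t: 19.98
eef_pos: [625.1, 230.0, 120.5]
tcp_rot: [3.138, -0.006, 0.001]
ft_force: [0.6, -0.3, -2.5]
opening: 0.348
t 19.98 at [625.1 230.  120.5] yaw 0.0 j6 15 F [ 0.6 -0.3 -2.5] op 0.348  GO [-170.1   -4.    44.4] turn 0.0
```

```bash
python3 -m pendant '[[-170,-4,0,0],[-170,-4,0,0],[-170,-4,0,0],[-170,-4,40,0],[-170,-4,60,0],[-170,-4,60,0],[-170,-4,60,0]]'
python3 - <<'E'
from h import *
p,st=shot("wrist","w9.png"); go(455.3,233.7,48,0)
i=cv2.convertScaleAbs(cv2.cvtColor(p["pixels"],cv2.COLOR_RGB2BGR)[130:330,130:390],alpha=1.8,beta=10)
cv2.imwrite("pics/w9z.png",cv2.resize(i,None,fx=3,fy=3,interpolation=cv2.INTER_NEAREST))
E
```

```text
t: 20.85
eef_pos: [455.5, 233.6, 59.3]
tcp_rot: [3.137, -0.006, 0.0]
ft_force: [-0.1, -0.0, -0.6]
opening: 0.348
t 20.9 at [455.7 233.7  59.7] yaw 0.0 j6 20 F [-0.4 -0.3 -1.6] op 0.344  GO [-0.5 -0.1 11.7] turn 0.0
```

View pics/w9z.png

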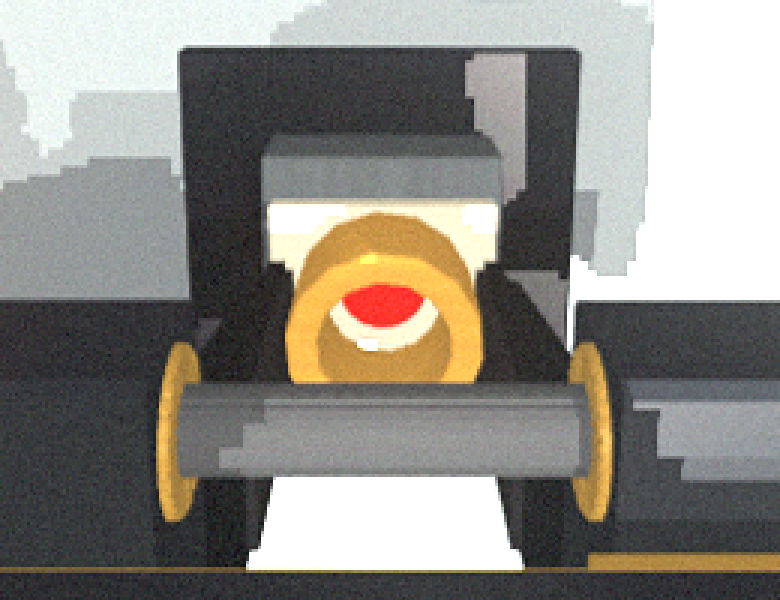

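```bash
python3 -m pendant '[[-0.3,0,5,0],[-0.3,0,9,0],[-0.3,0,11.5,0],[-0.3,0,12,0],[-0.3,0,12,0],[-0.3,0,12,0]]'
python3 -m pendant '[[0,0,0.5,0],[0,0,0.5,0],[0,0,0.5,0]]'
python3 -c "
from h import *
go(455.3,233.7,47.3,0)"
```

```text
t: 21.65
eef_pos: [455.5, 233.7, 47.7]
tcp_rot: [3.138, -0.007, 0.0]
ft_force: [0.8, -0.1, -0.9]
opening: 0.354
t: 22.02
eef_pos: [455.6, 233.7, 47.3]
tcp_rot: [3.138, -0.007, 0.001]
ft_force: [0.4, -0.5, -0.3]
opening: 0.343
t 22.02 at [455.6 233.7  47.3] yaw 0.0 j6 20 F [ 0.4 -0.5 -0.3] op 0.343  GO [-0.3 -0.   0. ] turn 0.0
```

```bash
python3 -m pendant '[[-0.3,0,0.4,0],[-0.3,0,0.4,0],[-0.3,0,0.4,0]]'
python3 -m pendant '[[0,0,0,0],[0,0,0,0],[0,0,0,0],[0,0,0,0]]' 0.4
python3 -m pendant '[[0,0,-30,0],[0,0,-70,0],[0,45,-95,0],[0,60,-103,0],[0,60,-103,0],[0,60,-103,0]]' 0
python3 - <<'E'
from h import *
p,st=shot("wrist","wa.png"); go(455,235.7,14,0)
i=cv2.convertScaleAbs(cv2.cvtColor(p["pixels"],cv2.COLOR_RGB2BGR)[60:240,150:370],alpha=1.8,beta=10)
cv2.imwrite("pics/waz.png",cv2.resize(i,None,fx=3,fy=3,interpolation=cv2.INTER_NEAREST))
measure(p,st,"punch",90);measure(p,st,"collar",64,2)
E
```

```text
t: 22.4
eef_pos: [455.6, 233.7, 47.2]
tcp_rot: [3.138, -0.008, 0.0]
ft_force: [-0.2, -0.4, 5.5]
opening: 0.348
t: 22.9
eef_pos: [455.5, 233.7, 47.1]
tcp_rot: [3.138, -0.007, 0.0]
ft_force: [-0.7, -0.2, -0.8]
opening: 0.595
t: 23.65
eef_pos: [454.6, 174.6, 149.6]
tcp_rot: [3.138, -0.006, 0.0]
ft_force: [-0.2, 0.3, -0.8]
opening: 0.999
t 23.7 at [454.6 174.7 149.5] yaw 0.0 j6 14 F [ 0.5 -0.5 -0. ] op 0.999  GO [ -0.4 -61.5 135.3] turn 0.0
punch 0.79 997 px 253.8 304.0 mean [450.9  95. ] (array([451.2,  95.3]), array([27.3, 26.9]), 89.1)
collar 0.8 1095 px 258.3 119.0 mean [454.5 235.7] (array([454.5, 235.8]), array([33.3, 32.8]), 45.0)
collar 0.22 1384 px 398.6 251.5 mean [572. 127.] (array([570.1, 108.4]), array([79.2, 48.2]), 84.6)
```

View pics/waz.png

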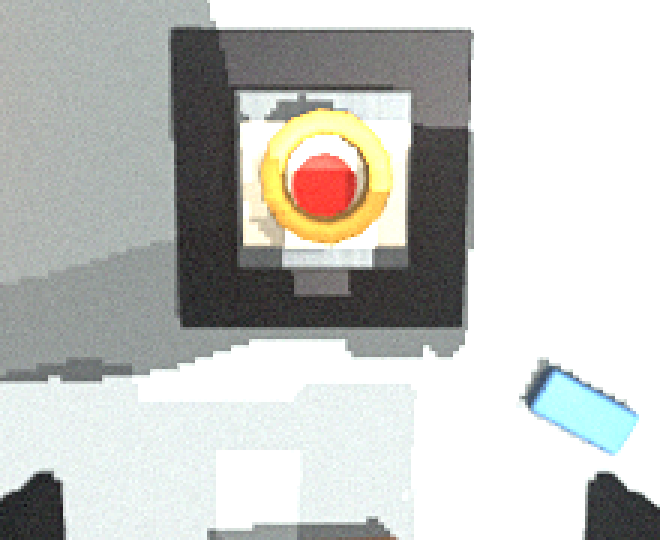

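View pics/wa.png

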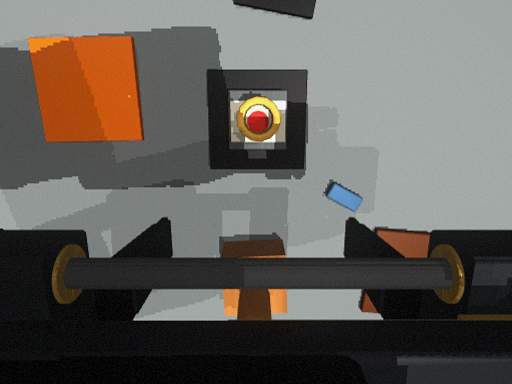

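The collar sits about 3 mm too far in +y from the dot (hole centre at row ~118, dot at row ~121.7). I'll regrip it and shift it back.

```bash
python3 -m pendant '[[0,-45,0,0],[0,-59.5,20,0],[0.8,-59.5,60,0],[0.8,-59.5,90,0],[0.8,-59.5,101,0],[0.8,-59.5,101,0],[0.8,-59.5,101,0]]' 0.35
python3 -c "
from h import *
go(455.5,233.7,47.5,0)"
```

```text
t: 24.68
eef_pos: [456.4, 234.1, 49.3]
tcp_rot: [3.138, -0.007, 0.001]
ft_force: [-0.5, -0.1, 0.3]
opening: 0.649
t 24.68 at [456.4 234.1  49.3] yaw 0.1 j6 20 F [-0.5 -0.1  0.3] op 0.649  GO [-0.9  0.4  1.8] turn 0.1
```

```bash
python3 -m pendant '[[-0.9,0.4,1,0],[-0.9,0.4,1,0]]'
python3 -m pendant '[[0,0,0,0],[0,0,0,0],[0,0,0,0],[0,0,0,0],[0,0,0,0]]' 1
python3 -m pendant '[[0,0,-2,0],[0,0,-2,0],[-0.3,2.9,-2,0],[-0.3,2.9,-2,0],[-0.3,2.9,-2,0],[-0.3,2.9,-0.5,0],[-0.3,2.9,0.2,0],[-0.3,2.9,0.2,0]]'

```

```text
t: 24.92
eef_pos: [455.7, 233.7, 48.9]
tcp_rot: [3.139, -0.009, 0.001]
ft_force: [-0.2, -0.6, 0.2]
opening: 0.648
t: 25.55
eef_pos: [455.6, 233.7, 48.8]
tcp_rot: [3.139, -0.008, 0.001]
ft_force: [0.4, 0.1, 0.1]
opening: 0.348
t: 26.55
eef_pos: [455.4, 230.8, 48.8]
tcp_rot: [3.139, -0.009, 0.001]
ft_force: [-0.8, -0.8, 4.5]
opening: 0.348
```

```bash
python3 -m pendant '[[0,0,0,0],[0,0,0,0],[0,0,0,0],[0,0,0,0]]' 0.4
python3 -m pendant '[[0,0,-30,0],[0,0,-70,0],[0,45,-95,0],[0,57,-102,0],[0,57,-102,0],[0,57,-102,0]]' 0
python3 - <<'E'
from h import *
p,st=shot("wrist","wb.png"); go(450,84,140,0); print(st["tcp_rot"])
i=cv2.convertScaleAbs(cv2.cvtColor(p["pixels"],cv2.COLOR_RGB2BGR)[60:240,150:370],alpha=1.8,beta=10)
cv2.imwrite("pics/wbz.png",cv2.resize(i,None,fx=3,fy=3,interpolation=cv2.INTER_NEAREST))
measure(p,st,"collar",64,1)
E
```

```text
t: 27.05
eef_pos: [455.4, 230.8, 48.8]
tcp_rot: [3.139, -0.009, 0.001]
ft_force: [-0.3, 0.3, -0.2]
opening: 0.596
t: 27.8
eef_pos: [454.4, 174.6, 150.2]
tcp_rot: [3.138, -0.007, 0.001]
ft_force: [0.1, -0.4, 0.5]
opening: 0.997
t 27.85 at [454.3 174.7 150.1] yaw 0.1 j6 14 F [ 0.  -0.5  0.6] op 1.001  GO [-4.6 90.7 10.4] turn 0.1
[ 3.13840657e+00 -7.38171467e-03  1.40600007e-03]
collar 0.97 1076 px 258.6 122.0 mean [454.5 233.6] (array([454.8, 233.5]), array([33. , 33.1]), 45.1)
```

View pics/wbz.png

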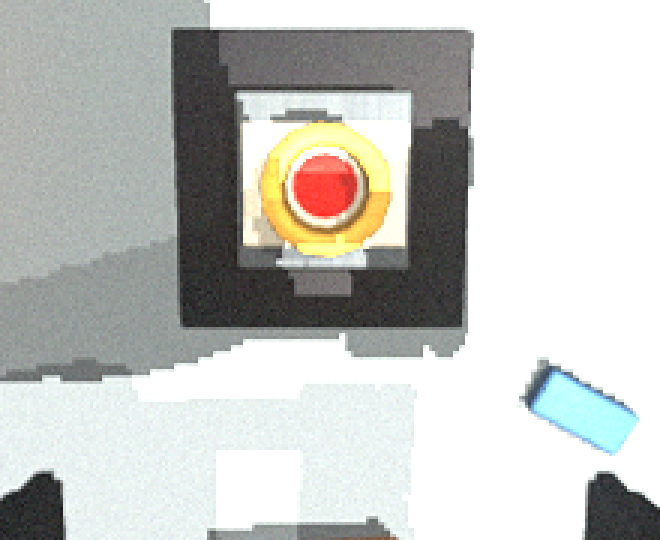

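```bash
python3 -m pendant '[[-4,125,-40,0],[-4,125,-40,0],[-4,125,-40,0],[-4,125,-40,0],[-4,125,-40,0],[-4,125,-40,0]]' 0
python3 - <<'E'
from h import *
p,st=shot("wrist","wc.png"); go(450,84,140,0)
measure(p,st,"punch",94,1);measure(p,st,"punch_stand",40,1);measure(p,st,"coaster",8,1)
i=cv2.convertScaleAbs(cv2.cvtColor(p["pixels"],cv2.COLOR_RGB2BGR)[80:260,150:370],alpha=1.8,beta=10)
cv2.imwrite("pics/wcz.png",cv2.resize(i,None,fx=3,fy=3,interpolation=cv2.INTER_NEAREST))
E
```

```text
t: 28.65
eef_pos: [450.1, 50.9, 190.1]
tcp_rot: [3.138, -0.006, 0.004]
ft_force: [0.6, -0.5, -0.4]
opening: 1.003
t 28.7 at [450.2  50.8 190.2] yaw 0.2 j6 -2 F [-0.4  0.6 -0.1] op 0.999  GO [ -0.4 -33.4  50.1] turn 0.2
punch 0.58 1112 px 259.2 156.2 mean [450.7  82.5] (array([451.1,  82.3]), array([30.5, 29.3]), 63.9)
coaster 0.96 7941 px 411.8 150.5 mean [614.6  77. ] (array([614.3,  75.5]), array([95.3, 98.5]), 84.7)
```

View pics/wcz.png

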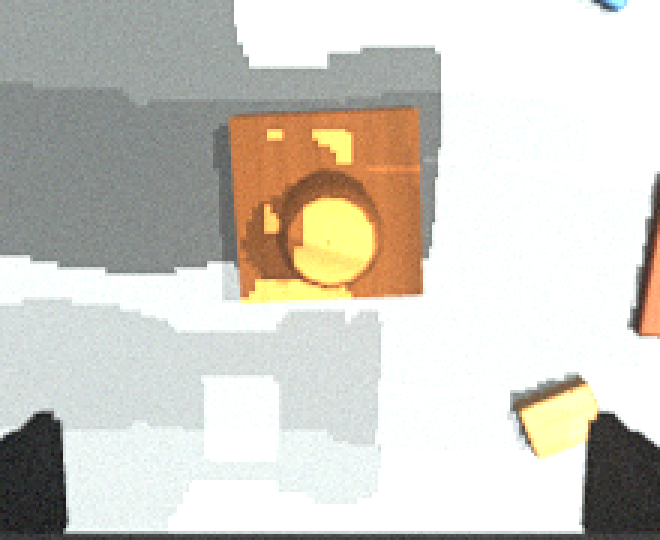

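```bash
python3 - <<'E'
from h import *
p,st=shot("wrist")
print(ray(p,[[260.3,160]],113,st).round(1))
c=np.array([[230,116],[417,108],[422,295],[240,300]])/3+[150,80]
w=ray(p,c,40,st).round(1);print(w,w.mean(0))
go(452,82,63,0)
E
```

```text
[[451.6  81.6 113. ]]
[[420.6 110.2  40. ]
 [479.5 112.8  40. ]
 [482.7  52.7  40. ]
 [422.7  50.9  40. ]] [451.375  81.65   40.   ]
t 28.9 at [450.3  50.2 190.4] yaw 0.1 j6 -2 F [-0.  -0.6 -0.7] op 1.0  GO [  0.9 -32.2 127.3] turn 0.1
```

```bash
python3 -m pendant '[[1.8,-31.3,20,0.1],[1.8,-31.3,70,0.1],[1.8,-31.3,110,0.1],[1.8,-31.3,124,0.1],[1.8,-31.3,126,0.1],[1.8,-31.3,126,0.1]]' 0.3
python3 -c "
from h import *
go(452.2,81.3,64,0)"
```

```text
t: 29.65
eef_pos: [453.5, 81.1, 65.4]
tcp_rot: [3.138, -0.009, 0.001]
ft_force: [-0.8, -0.6, -1.0]
opening: 0.7
t 29.65 at [453.5  81.1  65.4] yaw 0.0 j6 2 F [-0.8 -0.6 -1. ] op 0.7  GO [-1.3 -0.3  1.4] turn 0.0
```

```bash
python3 -m pendant '[[-1.1,-0.3,0.5,0],[-1.1,-0.3,0.5,0],[-1.1,-0.3,0.5,0]]'
python3 -m pendant '[[0,0,0,0],[0,0,0,0],[0,0,0,0],[0,0,0,0],[0,0,0,0],[0,0,0,0]]' 1
python3 -m pendant '[[0,0,-30,0],[0,0,-60,0],[0,0,-60,0],[0,0,-60,0]]'
python3 -c "
from h import *
go(455.4,231,140,0)
p,st=shot('wrist','wd.png')
p,st=shot('scene','sd.png')"
```

```text
t: 30.02
eef_pos: [452.5, 81.4, 65.2]
tcp_rot: [3.138, -0.009, 0.001]
ft_force: [0.7, 0.1, -0.4]
opening: 0.701
t: 30.78
eef_pos: [452.5, 81.4, 65.2]
tcp_rot: [3.138, -0.009, 0.001]
ft_force: [-0.0, 0.3, 0.2]
opening: 0.287
t: 31.28
eef_pos: [451.6, 81.5, 124.5]
tcp_rot: [3.138, -0.009, 0.001]
ft_force: [-0.9, -0.2, -1.1]
opening: 0.287
t 31.27 at [451.6  81.5 124.5] yaw 0.0 j6 2 F [-0.9 -0.2 -1.1] op 0.287  GO [   4.1 -149.4  -15.9] turn 0.0
```

View pics/wd.png

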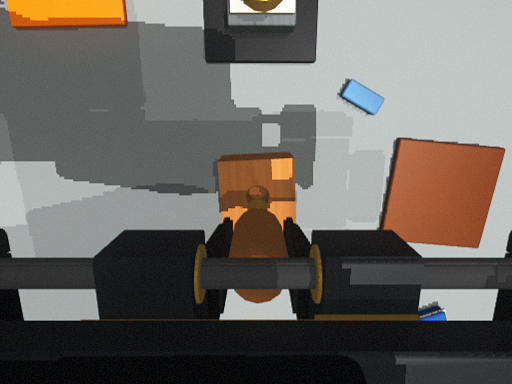

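View pics/sd.png

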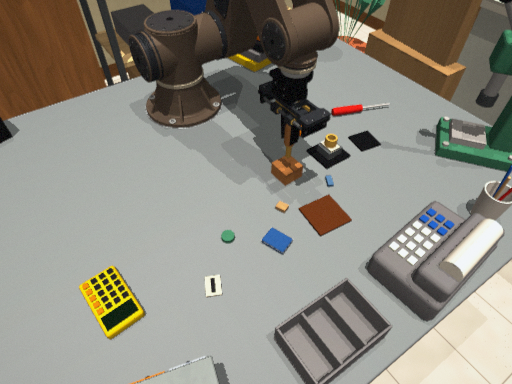

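```bash
python3 -m pendant '[[3.4,-20,-25,0],[3.4,-80,-25,0],[3.4,-130,-25,0],[3.4,-151.7,-25,0],[3.4,-151.7,-25,0],[3.4,-151.7,-20,0],[3.4,-151.7,-12,0],[3.4,-151.7,-8,0]]'
python3 - <<'E'
from h import *
p,st=shot("wrist","we.png"); go(455,233.2,125,0)
i=cv2.convertScaleAbs(cv2.cvtColor(p["pixels"],cv2.COLOR_RGB2BGR)[90:290,150:370],alpha=1.8,beta=10)
cv2.imwrite("pics/wez.png",cv2.resize(i,None,fx=3,fy=3,interpolation=cv2.INTER_NEAREST))
p,st=shot("scene")
i=cv2.cvtColor(p["pixels"],cv2.COLOR_RGB2BGR)[90:190,270:400]
cv2.imwrite("pics/sez.png",cv2.resize(i,None,fx=6,fy=6,interpolation=cv2.INTER_NEAREST))
E
```

```text
t: 32.38
eef_pos: [454.6, 232.5, 131.0]
tcp_rot: [3.138, -0.007, -0.0]
ft_force: [-0.1, 0.0, -0.1]
opening: 0.287
t 32.42 at [454.5 232.5 130.7] yaw -0.0 j6 20 F [-1.  -0.6 -2.5] op 0.289  GO [ 0.5 -0.7  5.7] turn -0.0
```

View pics/wez.png

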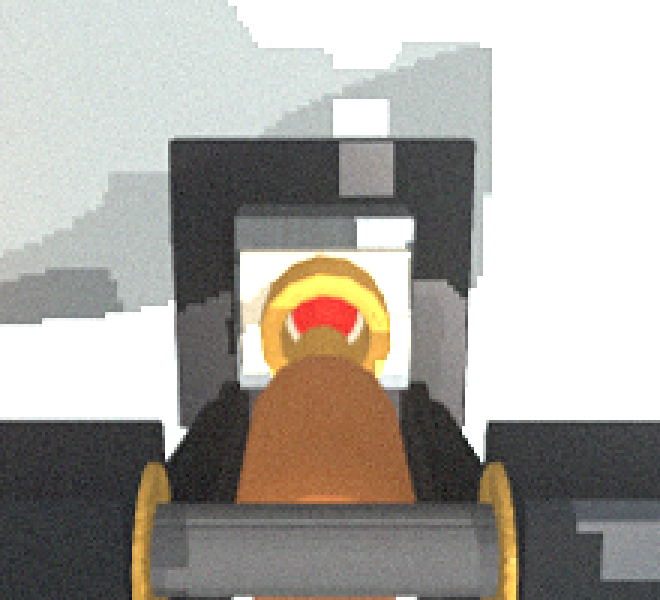

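View pics/sez.png

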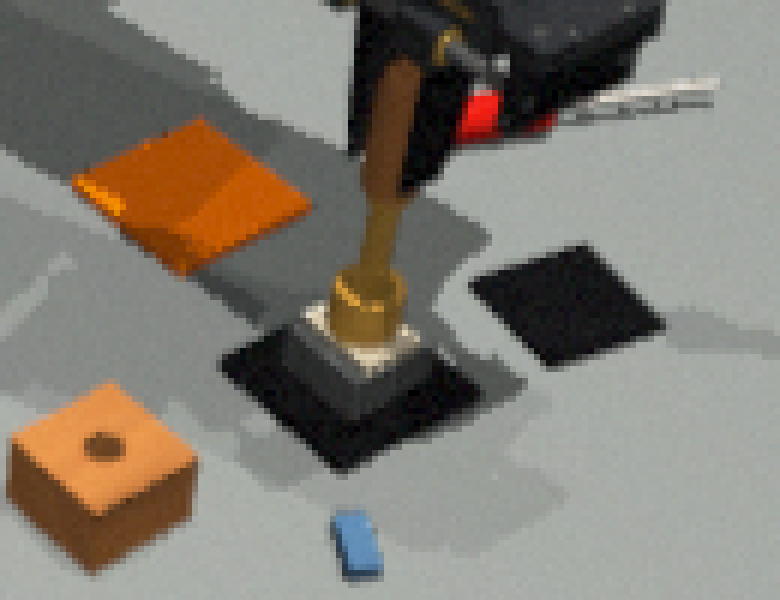

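```bash
python3 -m pendant '[[0.5,-0.7,3,0],[0.5,-0.7,7,0],[0.5,-0.7,11,0],[0.5,-0.7,15,0],[0.5,-0.7,18,0],[0.5,-0.7,18,0]]'
python3 -c "
from h import *
go(455,233.2,94,0)"
```

```text
t: 33.22
eef_pos: [455.1, 233.3, 112.9]
tcp_rot: [3.138, -0.006, 0.0]
ft_force: [-0.7, 0.3, -1.1]
opening: 0.286
t 33.23 at [455.1 233.3 112.9] yaw 0.0 j6 20 F [-0.7  0.3 -1.1] op 0.286  GO [-0.2  0.  18.9] turn 0.0
```

```bash
python3 -m pendant '[[0,0,6,0],[0,0,12,0],[0,0,16,0],[0,0,18.5,0],[0,0,18.5,0],[0,0,18.5,0],[0,0,18.5,0]]'
python3 -m pendant '[[0,0,0.6,0],[0,0,1,0],[0,0,1.2,0]]'
```

```text
t: 34.1
eef_pos: [455.3, 233.3, 94.6]
tcp_rot: [3.138, -0.006, 0.0]
ft_force: [-0.4, -0.5, -1.7]
opening: 0.292
t: 34.48
eef_pos: [455.3, 233.3, 93.3]
tcp_rot: [3.138, -0.006, 0.0]
ft_force: [-0.7, -0.8, -1.6]
opening: 0.29
```

```bash
python3 -m pendant '[[0,0,0.3,0],[0,0,0.3,0],[0,0,0.3,0]]'

```

```text
t: 34.85
eef_pos: [455.3, 233.3, 93.2]
tcp_rot: [3.138, -0.007, -0.0]
ft_force: [-0.8, 0.5, 3.3]
opening: 0.291
```

```bash
python3 -m pendant '[[0,0,0,0],[0,0,0,0],[0,0,0,0],[0,0,0,0]]' 0.5
python3 -m pendant '[[0,0,-40,0],[0,0,-85,0],[0,40,-100,0],[0,60,-100,0],[0,60,-100,0],[0,60,-100,0]]' 0
python3 - <<'E'
from h import *
p,st=shot("wrist","wf.png"); go(625,-250,140,0)
i=cv2.convertScaleAbs(cv2.cvtColor(p["pixels"],cv2.COLOR_RGB2BGR)[40:240,150:370],alpha=1.8,beta=10)
cv2.imwrite("pics/wfz.png",cv2.resize(i,None,fx=3,fy=3,interpolation=cv2.INTER_NEAREST))
p,st=shot("scene")
i=cv2.cvtColor(p["pixels"],cv2.COLOR_RGB2BGR)[90:190,270:400]
cv2.imwrite("pics/sfz.png",cv2.resize(i,None,fx=6,fy=6,interpolation=cv2.INTER_NEAREST))
E
```

```text
t: 35.35
eef_pos: [455.3, 233.3, 93.1]
tcp_rot: [3.138, -0.007, 0.0]
ft_force: [0.2, -0.6, 0.6]
opening: 0.502
t: 36.1
eef_pos: [454.7, 174.1, 193.2]
tcp_rot: [3.138, -0.006, -0.0]
ft_force: [-0.8, 1.0, 0.6]
opening: 0.994
t 36.15 at [454.7 174.2 193.1] yaw 0.0 j6 14 F [-0.7  0.3  0.6] op 0.997  GO [169.9 424.1  55.7] turn 0.0
```

View pics/wfz.png

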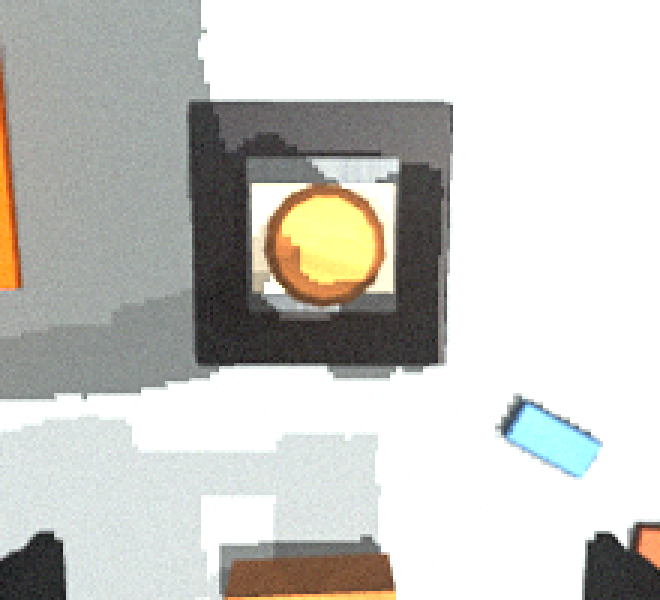

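View pics/sfz.png

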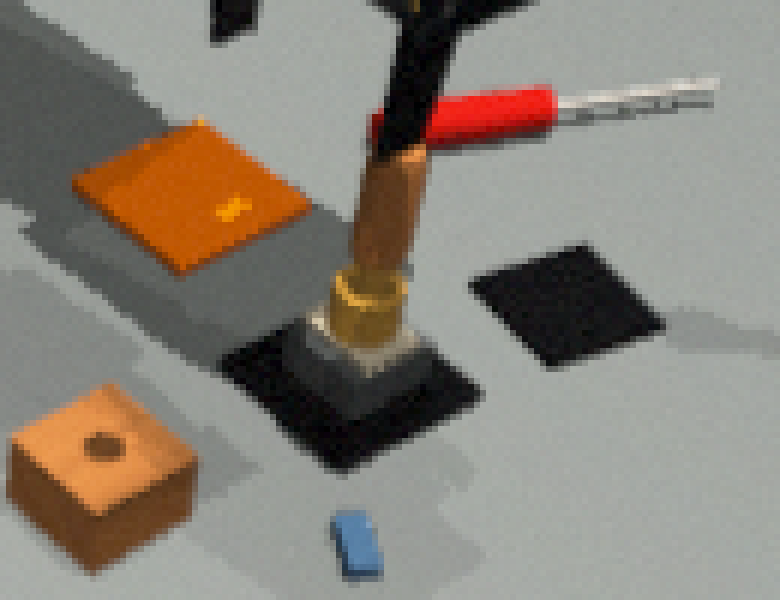

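```bash
python3 -m pendant '[[168,428,52,25.4],[168,428,52,25.4],[168,428,52,25.4],[168,428,52,25.4],[168,428,52,25.4],[168,428,52,25.4],[168,428,52,25.4],[168,428,52,25.4]]' 0
python3 -m pendant '[[0,0,0,0],[0,0,0,0]]'
python3 - <<'E'
from h import *
p,st=shot("wrist","wg.png"); go(625,-250,3,-25.4)
measure(p,st,"black_terminal",6,1)
i=cv2.cvtColor(p["pixels"],cv2.COLOR_RGB2BGR)[110:290,150:370]
cv2.imwrite("pics/wgz.png",cv2.resize(i,None,fx=3,fy=3,interpolation=cv2.INTER_NEAREST))
E
```

```text
t: 37.2
eef_pos: [624.0, -256.2, 142.2]
tcp_rot: [3.141, -0.006, -0.444]
ft_force: [0.0, 0.0, -0.1]
opening: 0.994
t: 37.45
eef_pos: [623.9, -255.0, 141.8]
tcp_rot: [3.141, -0.005, -0.443]
ft_force: [0.1, -0.6, 0.6]
opening: 1.003
t 37.5 at [ 623.9 -254.7  142.1] yaw -25.4 j6 -2 F [-0.6 -0.2  0.1] op 0.998  GO [ -1.8  -4.8 139.1] turn 0.0
black_terminal 0.81 1736 px 258.9 177.5 mean [ 627.1 -250. ] (array([ 626.8, -250.6]), array([34.7, 45.7]), 64.6)
```

View pics/wgz.png

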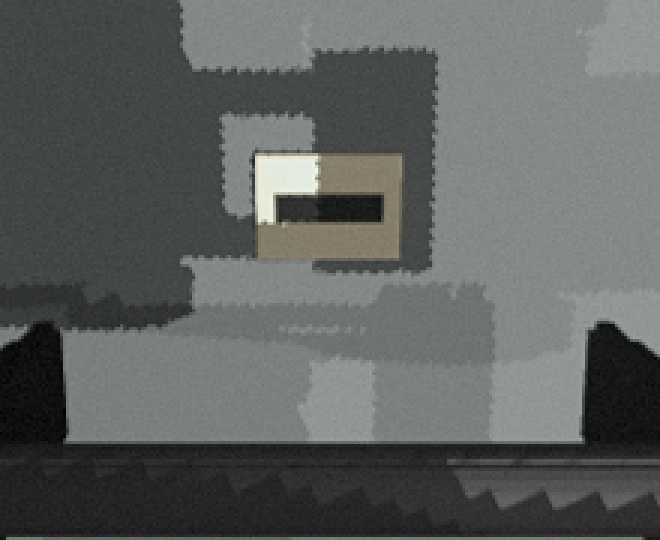

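```bash
python3 -m pendant '[[1.3,-5.3,50,0],[1.3,-5.3,100,0],[1.3,-5.3,125,0],[1.3,-5.3,136,0],[1.3,-5.3,140,0],[1.3,-5.3,140,0]]' 0.3
python3 -c "
from h import *
go(627.3,-250.5,2,-25.4)"
```

```text
t: 38.3
eef_pos: [628.6, -250.9, 3.4]
tcp_rot: [3.141, -0.007, -0.443]
ft_force: [-0.0, 1.0, 0.1]
opening: 0.7
t 38.3 at [ 628.6 -250.9    3.4] yaw -25.4 j6 -2 F [-0.   1.   0.1] op 0.7  GO [-1.3  0.2  1.4] turn 0.0
```

```bash
python3 -m pendant '[[-1,0,1.2,0],[-1,0,1.2,0],[-1,0,1.2,0],[-1,0,1.2,0],[-1,0,1.2,0],[-1,0,1.2,0],[-1,0,1.2,0]]' 1
python3 -m pendant '[[0,0,-40,0],[0,0,-90,0],[0,0,-145,0],[0,0,-165,0],[0,0,-165,0]]'
python3 -c "
from h import *
go(615,0,170,-5.4)"
```

```text
t: 39.17
eef_pos: [627.9, -250.6, 2.7]
tcp_rot: [3.141, -0.008, -0.442]
ft_force: [-1.4, 0.7, 6.4]
opening: 0.481
t: 39.8
eef_pos: [627.1, -250.1, 169.0]
tcp_rot: [3.141, -0.01, -0.443]
ft_force: [-0.8, -0.2, -0.4]
opening: 0.475
t 39.8 at [ 627.1 -250.1  169. ] yaw -25.4 j6 -2 F [-0.8 -0.2 -0.4] op 0.475  GO [-118.  -220.9   -2.4] turn -20.0
```

```bash
python3 -m pendant '[[-124.4,-234.5,0,-20],[-124.4,-234.5,0,-20],[-124.4,-234.5,0,-20],[-124.4,-234.5,0,-20],[-124.4,-234.5,0,-20],[-124.4,-234.5,0,-20],[-124.4,-234.5,0,-20]]'
python3 - <<'E'
from h import *
p,st=shot("wrist","wh.png"); measure(p,st,"coaster",8,1); go(615,77,170,-5.4)
E
```

```text
t: 40.67
eef_pos: [615.1, 13.7, 166.8]
tcp_rot: [3.137, -0.009, -0.095]
ft_force: [-0.1, -0.2, 0.0]
opening: 0.48
t 40.77 at [615.2  13.5 167.1] yaw -5.5 j6 1 F [0.2 0.3 0.1] op 0.477  GO [ -6.2 -63.2  -3.2] turn -0.1
```

View pics/wh.png

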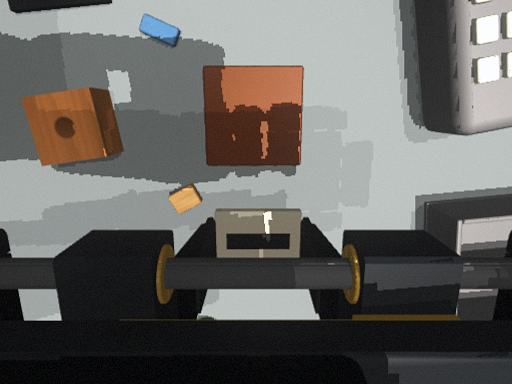

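```bash
python3 - <<'E'
from h import *
p,st=shot("wrist")
i=p["pixels"].astype(int); m=((i[...,0]-i[...,2]>25)).astype(np.uint8); m[:55]=0;m[180:]=0;m[:,:190]=0;m[:,320:]=0
v,u=np.nonzero(m); print(m.sum(),u.min(),u.max(),v.min(),v.max(),rect(ray(p,np.c_[u,v],8,st)[:,:2]))
w=ray(p,[[203.5,66],[303,66],[302,165],[205,165]],8,st); print(w.round(1),w.mean(0).round(1))
go(615,76,30,-5.4)
E
```

```text
9584 203 302 66 164 (array([616.7,  74.8]), array([92.8, 94.1]), 84.6)
[[575.2 125.4   8. ]
 [668.  116.6   8. ]
 [661.2  23.    8. ]
 [564.1  32.4   8. ]] [617.1  74.3   8. ]
t 40.83 at [615.2  13.6 167.2] yaw -5.5 j6 1 F [ 0.6  0.5 -1.4] op 0.474  GO [ -7.4 -62.7 136.9] turn -0.1
```

```bash
python3 -m pendant '[[-4.9,-55,5,0],[-4.9,-61.8,60,0],[-4.9,-61.8,110,0],[-4.9,-61.8,135,0],[-4.9,-61.8,145,0],[-4.9,-61.8,145,0],[-4.9,-61.8,145,0]]'
python3 - <<'E'
from h import *
p,st=shot("wrist","wi.png"); go(617.4,74.9,10.7,-5.4)
E
```

```text
t: 41.7
eef_pos: [618.2, 74.6, 23.2]
tcp_rot: [3.137, -0.011, -0.096]
ft_force: [0.6, 0.1, -0.3]
opening: 0.479
t 41.75 at [618.1  74.7  23.2] yaw -5.5 j6 7 F [-0.1  0.1 -0.1] op 0.473  GO [-0.9 -0.2 12.5] turn -0.1
```

View pics/wi.png

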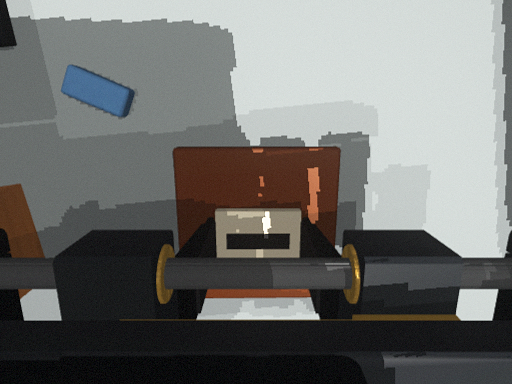

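```bash
python3 -m pendant '[[-0.7,0,6,0],[-0.7,0,10,0],[-0.7,0,12,0],[-0.7,0,12,0],[-0.7,0,12,0]]'
python3 -m pendant '[[0,0,0.7,0],[0,0,0.7,0],[0,0,0.7,0]]'
```

```text
t: 42.38
eef_pos: [617.6, 74.7, 11.2]
tcp_rot: [3.137, -0.011, -0.095]
ft_force: [0.3, 0.5, -1.6]
opening: 0.479
t: 42.75
eef_pos: [617.6, 74.7, 10.7]
tcp_rot: [3.137, -0.012, -0.095]
ft_force: [-0.8, 0.2, 4.3]
opening: 0.479
```

```bash
python3 -m pendant '[[0,0,0,0],[0,0,0,0],[0,0,0,0],[0,0,0,0]]' 0.2
python3 -m pendant '[[0,0,-40,0],[0,0,-90,0],[0,45,-140,0],[0,60,-150,0],[0,60,-150,0],[0,60,-150,0]]' 0
python3 - <<'E'
from h import *
p,st=shot("wrist","wj.png"); measure(p,st,"coaster",8,1);measure(p,st,"black_terminal",14,1); go(617.4,0,200,-5.4)
E
```

```text
t: 43.25
eef_pos: [617.6, 74.7, 10.7]
tcp_rot: [3.137, -0.011, -0.095]
ft_force: [0.4, -0.1, -0.4]
opening: 0.787
t: 44.0
eef_pos: [609.7, 16.4, 159.3]
tcp_rot: [3.138, -0.009, -0.095]
ft_force: [0.8, -0.2, -0.3]
opening: 0.999
coaster 0.62 8232 px 258.5 116.2 mean [616.6  77.3] (array([616.3,  75. ]), array([93.7, 95.6]), 84.6)
black_terminal 0.92 1850 px 258.8 119.8 mean [616.5  74.7] (array([616.7,  74.4]), array([34.5, 46.8]), 83.5)
t 44.15 at [609.9  16.6 159.5] yaw -5.4 j6 1 F [ 0.6 -0.2 -1.1] op 1.0  GO [  9.4  16.  -40.3] turn -0.0
```

View pics/wj.png

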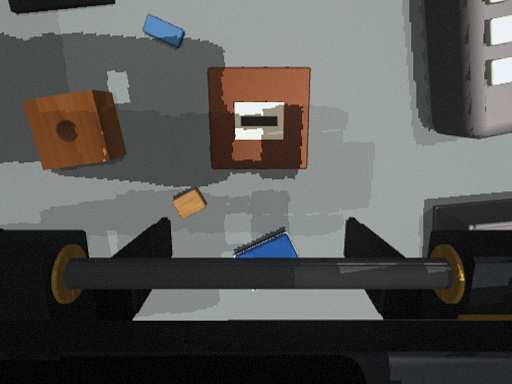

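```bash
python3 -m pendant '[[0,40,-60,0],[0,100,-60,0],[0,160,-60,0],[0,220,-60,0],[0,220,-60,0],[0,220,-60,0]]'
python3 - <<'E'
from h import *
p,st=shot("scene","sk.png"); 
i=cv2.cvtColor(p["pixels"],cv2.COLOR_RGB2BGR)[90:190,270:400]
cv2.imwrite("pics/skz.png",cv2.resize(i,None,fx=6,fy=6,interpolation=cv2.INTER_NEAREST))
measure(p,st,"calculator",28,1)
q,st=shot("top"); i=cv2.cvtColor(q["pixels"],cv2.COLOR_RGB2BGR)[100:240,100:300]
cv2.imwrite("pics/tkz.png",cv2.resize(i,None,fx=4,fy=4,interpolation=cv2.INTER_NEAREST))
# punch axis predicted projection, upright at measured stack centre
for z in (64,100,143): print(z,proj(p,[455,233.5,z]).round(1),proj(q,[455,233.5,z]).round(1))
measure(p,st,"punch",120,1);measure(q,st,"punch",130,1)
E
```

```text
t: 44.9
eef_pos: [588.6, -201.4, 219.7]
tcp_rot: [3.138, -0.008, -0.095]
ft_force: [-0.2, 0.2, -0.5]
opening: 1.002
calculator 0.87 2708 px 111.3 302.0 mean [ 556.7 -442.3] (array([ 553. , -441.9]), array([146.7,  80.1]), 5.6)
64 [[330.9 136.5]] [[157.7 197.3]]
100 [[333.  126.2]] [[155.  195.3]]
143 [[335.7 113.1]] [[151.7 192.9]]
punch 0.52 254 px 334.3 124.1 mean [466.7 222.8] (array([469. , 221.5]), array([ 29.4, 112.6]), 42.1)
```

View pics/skz.png

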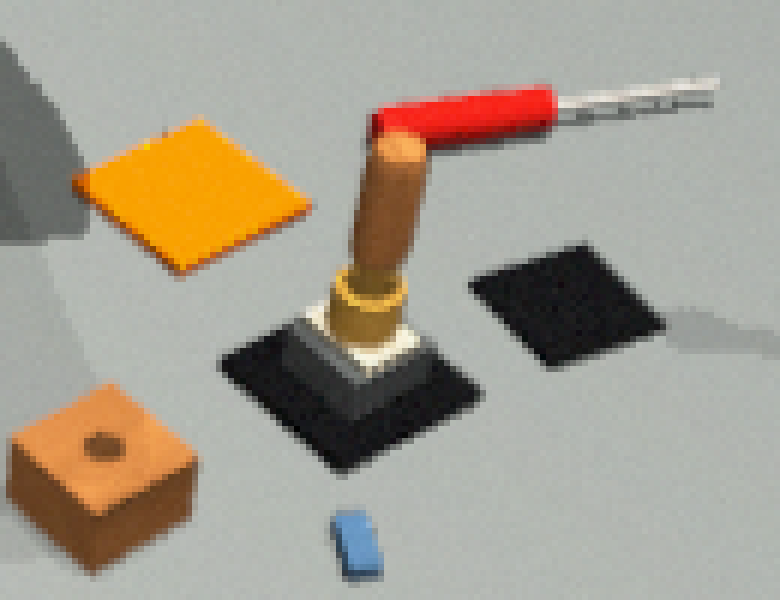

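View pics/tkz.png

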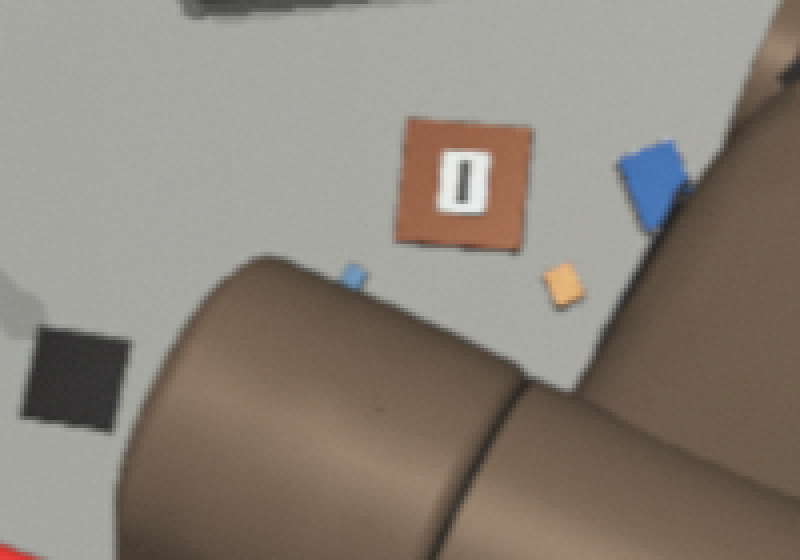

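The punch lies along the predicted vertical axis, collar (331,~137) to top (337,~113). The black terminal is centred on the coaster, and the calculator reads the same as at the start.

```bash
python3 -c "
from h import *
print(env.state()['t'],env.state()['ft_force'],job.job_done())"
```

```text
the job is handed in; nothing more can be done
45.15 [ 0.50666341  0.47999384 -0.25501573] None
```

The job is done and handed in at about 45 s of the 131 s allowed. On the loading plate stand the die block, the red-dot terminal, the brass collar and then the punch, upright in the collar with its tip down on the terminal. The black-bar terminal is on the middle of the coaster.

**Correction on the way:** the collar first landed about 3 mm off centre, because the wrist camera's close-up view was misleading. I regripped it, moved it back and looked again; it then sat centred on the red dot.

**Last checks:**

| Check | Result |
|---|---|
| Die block on plate | centred within about 1.5 mm |
| Red terminal on die block | centred within about 1 mm |
| Collar on red terminal | centred within about 1 mm |
| Black terminal on coaster | centred within about 1 mm |
| Punch | upright to within about 1 pixel in the scene camera, gripper released and clear |
| Calculator | measured in the same place as at the start |
| Wrist force | read at most about 6.4 N after each move |

**Disagreements and gaps:**
- The cameras differed by a few mm, so I used the wrist camera for the final positions.
- In the last top-camera picture the arm hid the stack, so its final check rests on the scene and wrist views.

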